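# Dock the socket case against the fence and the blue stop

### The job

Push the flat red socket case along the bench into its docking corner: its long far side flush and square against the low aluminium fence, and its end up against the blue end stop (not the yellow one). Only push it with the fingers: it stays flat on the bench, never lifted or carried, and the other things on the bench are left where they are.

Things in the scene. Friction and masses are not known exactly. Their poses are not given: they have to be found in the camera images.
- red_case: Flat red socket case on the bench, loose, 0.3-0.6 kg, 32 mm high, 117 wide (own x), 272 long (own y). Origin at the underside, 60 mm from its far long side (+x, the side for the fence), 57 from its near side (-x), 136 from either end. Starts in front of the fence, between the stops, its x away from the robot, up to 0.2 rad off the fence's. Slides at a push of 2 to 8 N.
- fence: Straight low fence of bare aluminium angle screwed to the bench, 560 mm long, 30 mm high; it does not move. Origin at bench level in the middle of its front face (towards the robot); x points away from the robot, square to the face; y runs along the face to the left.
- blue_stop: Blue end stop, fixed at the left or right end of the fence (varies): a block 30 mm out from the fence's face, 20 mm wide along it, with a clamp knob, 53 mm high in all. Origin at bench level in the block's middle, 15 mm before the face, 240 mm along the fence from its middle; axes as the fence's. Its flank, 10 mm from the origin towards the fence's middle, is what the case's end must touch.
- yellow_stop: Yellow painted end stop, the same shape, at the other end of the fence. Not to be used. Flanks of the two stops are 460 mm apart.
- spray_can: Bystander, to be left alone: teal spray can, 52 mm across, 180 tall, upright. Origin at the middle of its underside.
- thread_tape: Bystander, to be left alone: flat reel of white thread tape with turquoise flanges, 62 mm across, 19 tall. Origin at the middle of its underside.
- brass_union: Bystander, to be left alone: small brass pipe union, 34 x 39 x 43 mm, upright. Origin at the middle of its underside.
- lever_valve: Bystander, to be left alone: small brass ball valve with a blue lever, 121 x 31 x 46 mm. Origin at the middle of its underside.
- screwdriver: Bystander, to be left alone: orange-handled screwdriver, 195 mm long, lying. Origin at the middle of its underside.
- marker_pen: Bystander, to be left alone: white marker pen with a black cap, 135 mm long, lying. Origin at the middle of its underside.

How it is judged:
By the outcome, as a careful person would: the job done as asked, in the order asked, and still so for the second after the job is handed in, with the robot touching nothing.
It also fails if it takes over 54 s, if anything falls off the work surface, if the arm or the gripper's body presses on something with over 40 N, if the wrist force passes 120 N, or if a joint passes its speed limit or range.

### The arm

A 7-joint arm with a two-finger parallel gripper is mounted at the origin on a cart in front of the work surface, level with it; the furniture and walls round the work are solid. World frame = base frame: x ahead of the robot, y to its left, z up, the work surface at z = 0. Lengths are in m, angles in rad, forces in N, time in s.
With the tool pointing down it reaches from about 0.35 to 0.9 m from the base axis. Payload 8.1 kg.
Tool frame: the origin (TCP) lies between the finger pads; the fingertips stand 11 mm ahead of it and the grasp point (between the pads) lies 8 mm behind it; z points along the fingers, y is the line along which they close (so a half turn about z gives the same grasp; the last joint's range is limited). The gripper opens to 92 mm and grips with 3 to 60 N. Pads are 19 mm wide; open, the fingers measure 130 mm over their backs; the gripper's body (75 mm by 190 mm) begins 47 mm behind the grasp point.
Start: joints at [-1.376, 0.434, 0.025, 1.573, -0.012, 1.134, -0.075], TCP at [0.183, 0.597, 0.238] pointing down, gripper open.
Joint ranges: [-2.62, 2.62], [-0.44, 2.09], [-1.27, 1.32], [0.08, 2.57], [-1.32, 4.46], [0.12, 2], [-2.74, 2.74]. Speed limits (rad/s): [2.22, 2.22, 3.01, 3.01, 3.14, 3.14, 3.14].

### API

Orientations are given as a rotation vector (axis times angle).
In Python, from cell import observe, get_image, camera_params, sign_off gives the robot as it stands.
- The arm moves only by the shell command python3 -m pendant 'ROWS' [FORCE]. ROWS is JSON, one flat list of numbers, 7 for each row, row after row: the shift along the tool's x, y, z in m, then the turn, a rotation vector about the tool's x, y, z in rad, then the finger opening in m, from 0 to 0.0918. In form: [dx, dy, dz, rx, ry, rz, jaw, dx, dy, dz, rx, ry, rz, jaw, ...]. A call has 1 to 10 rows; each row shifts and turns the commanded pose from where the row before left it, along the tool's axes as they then stand; what a row does not reach is not made up. A row lasts 1/8 s, in which the tool goes at most 62.5 mm and 10.7 degrees, less where a joint would pass 70% of its speed; a pose out of reach is approached as far as the arm can. A call is refused whole if a number of a shift passes 0.0625 or a number of a turn 0.188, either way. A call with a gripper value outside its range is refused whole. The fingers move at their own pace and stop on an object; FORCE is the grip in N (left out, the last holds). Time passes only in rows, so rows that do not move let the fingers close. It gives the time, the measured TCP pose, the force, the opening and the grip force at its end, in the units of the state.
- observe(): the state, without advancing time (a new reading comes with each control period).
- get_image(name): name is "scene" or "top" or "wrist"; returns the picture (420x560x3 uint8, red, green, blue); there is no depth.
- camera_params(name): a dict with "intrinsics" (3x3 intrinsics, pixels), "eye" and "rotation" of the camera in the world; the wrist camera has in their place "T_tool_cam" (4x4, takes a point from camera to tool coordinates, whose origin is the TCP and whose axes are the flange's). Camera axes: x right, y down, z forward; pixel columns grow to the right and rows downward; lengths in m; the calibration is good to about 2 mm. A picture is of the moment at which its call begins: read the wrist's pose just before it. camera_params takes no time and is no camera call.
- sign_off(): hands the job in; it is judged then, once.
The state is a dict: "clock": time; "joints": joint angles; "dq": joint speeds; "joint_efforts": joint torques, N m; "position": TCP position; "ee_rot": TCP orientation; "force": force on the tool from outside, world axes, zero at the start; "ft_torque": the same for the moment, N m; "width": opening from 0.0 (shut) to 1.0 (fully open); "gripper_force": force on a finger pad.
Only numpy, scipy, OpenCV 4.12 (cv2) and the standard library are available. Lean on these libraries where they do the work, as an engineer would, in place of code of your own. Each camera call takes 0.05 s, during which the arm holds its last target. There are 200 camera calls.

## Working session

There is one attempt and no reset: what is moved stays moved. The work goes in short steps, Python scripts to look and compute and a shell command to move; the robot and the scene stay as the last step left them, time stands still between calls to the robot, and variables do not carry over. Pictures are saved under pics/ and viewed, at most 10 in all, crops included, and the job is handed in when it is done.

```bash
mkdir -p pics
python3 - <<'E'
from cell import *
import cv2,numpy as np
np.set_printoptions(precision=4,suppress=True)
o=observe();print(o)
for n in("scene","top"):
    cv2.imwrite(f"pics/{n}0.png",get_image(n)[:,:,::-1]);print(camera_params(n))
print(camera_params("wrist"))
E
```

```text
{'clock': 0.0, 'joints': array([-1.3756,  0.4352,  0.025 ,  1.5741, -0.0116,  1.134 , -0.0751]), 'dq': array([-0.0012,  0.0009, -0.0007,  0.0011, -0.0006,  0.0007,  0.0002]), 'joint_efforts': array([ -0.0005, -66.7867,   0.9846, -31.4451,  -0.0606,   0.0431,
         0.0002]), 'position': array([0.1833, 0.597 , 0.2369]), 'ee_rot': array([-0.4661, -3.1068,  0.0025]), 'force': array([-0.3385, -0.1508, -0.0781]), 'ft_torque': array([ 0.0125,  0.0026, -0.0419]), 'gripper_force': 0.0, 'width': 0.9996141962309075}
{'intrinsics': array([[523.1884,   0.    , 286.8616],
       [  0.    , 523.1884, 212.8341],
       [  0.    ,   0.    ,   1.    ]]), 'eye': array([-0.4829,  0.9094,  0.6531]), 'rotation': array([-0.9889,  2.0974, -1.357 ])}
{'intrinsics': array([[513.4543,   0.    , 278.0257],
       [  0.    , 513.4543, 208.1929],
       [  0.    ,   0.    ,   1.    ]]), 'eye': array([0.4433, 0.0028, 1.6928]), 'rotation': array([-2.1803,  2.1788, -0.0674])}
{'intrinsics': array([[372.5861,   0.    , 285.9952],
       [  0.    , 372.5861, 210.3393],
       [  0.    ,   0.    ,   1.    ]]), 'T_tool_cam': array([[-0.0004, -0.9692, -0.2462,  0.0655],
       [ 1.    , -0.0004,  0.0001,  0.0009],
       [-0.0002, -0.2462,  0.9692, -0.1466],
       [ 0.    ,  0.    ,  0.    ,  1.    ]])}
```

View pics/top0.png

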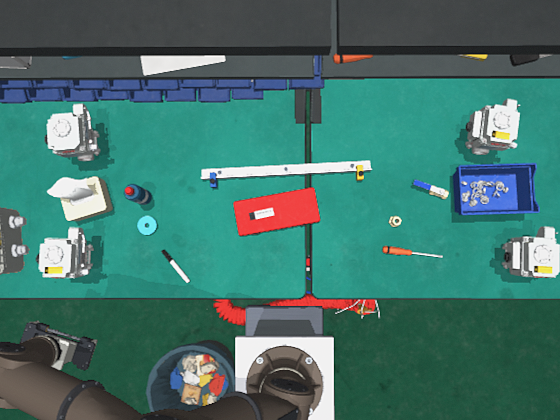

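View pics/scene0.png

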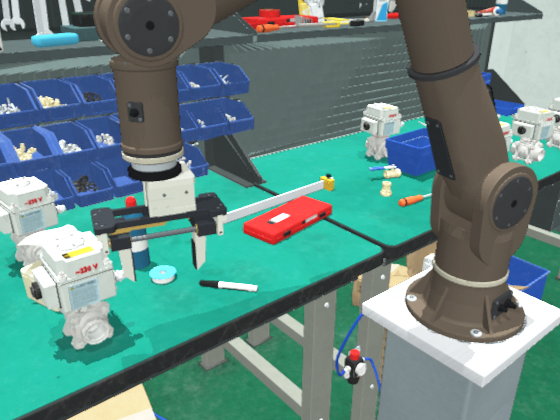

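The top view shows the blue stop at the left end, pixel (212,181), and the yellow one at the right, (360,172). The fence runs from (202,175) to (370,165). The red case's corners are at about (234,202), (317,188), (319,221) and (240,236). The scene view agrees, with the arm parked at the left over the spray can and tape.

```bash
cat > h.py <<'E'
from cell import *
import cv2,numpy as np
from scipy.spatial.transform import Rotation as R
np.set_printoptions(precision=4,suppress=True)
def cam(n):
    p=camera_params(n)
    if n!="wrist": return p["intrinsics"],R.from_rotvec(p["rotation"]).as_matrix(),p["eye"]
    o=observe();T=p["T_tool_cam"];Rt=R.from_rotvec(o["ee_rot"]).as_matrix()
    return p["intrinsics"],Rt@T[:3,:3],o["position"]+Rt@T[:3,3]
def w(c,uv,z):
    K,Rm,e=c;uv=np.atleast_2d(uv).astype(float)
    d=np.c_[uv,np.ones(len(uv))]@np.linalg.inv(K).T@Rm.T
    return (e+d*((z-e[2])/d[:,2])[:,None])[:,:2]
def mask(im,lo,hi,roi=None):
    m=cv2.inRange(cv2.cvtColor(im,cv2.COLOR_RGB2HSV),lo,hi)
    if roi:
        k=np.zeros_like(m);a,b,c,d=roi;k[b:d,a:c]=255;m&=k
    return m
def rect(m,c,z):
    n=max(cv2.findContours(m,cv2.RETR_EXTERNAL,cv2.CHAIN_APPROX_NONE)[0],key=cv2.contourArea)
    p=w(c,n[:,0],z);r=cv2.minAreaRect((p*1000).astype(np.float32))
    return r,cv2.boxPoints(r)
E
python3 - <<'E'
from h import *
c=cam("top");im=get_image("top")
roi=(195,150,380,250)
print("red",rect(mask(im,(0,150,80),(8,255,255),roi),c,.032))
print("fence",rect(mask(im,(0,0,150),(180,60,255),(195,150,380,182)),c,.03))
print("blue",rect(mask(im,(105,120,50),(125,255,255),(195,165,235,195)),c,.03))
print("yel",rect(mask(im,(20,120,100),(32,255,255),(345,150,380,190)),c,.03))
E
```

```text
red (((553.7357177734375, 26.28130340576172), (115.40306854248047, 267.376220703125), 10.336256980895996), array([[ 472.9836,  147.4468],
       [ 520.9575, -115.5904],
       [ 634.4878,  -94.8842],
       [ 586.5139,  168.153 ]], dtype=float32))
fence (((692.072265625, -4.66851806640625), (33.28517532348633, 555.57568359375), 2.935288667678833), array([[ 661.2266,  271.9026],
       [ 689.6765, -282.9441],
       [ 722.918 , -281.2397],
       [ 694.468 ,  273.6071]], dtype=float32))
blue (((657.650634765625, 232.67221069335938), (42.942649841308594, 19.615854263305664), 0.610059380531311), array([[636.0761, 242.251 ],
       [636.285 , 222.6362],
       [679.2252, 223.0934],
       [679.0163, 242.7082]], dtype=float32))
yel (((682.130126953125, -245.22596740722656), (47.00199890136719, 20.26677894592285), 4.15277624130249), array([[ 657.957 , -236.821 ],
       [ 659.4247, -257.0346],
       [ 706.3032, -253.6309],
       [ 704.8356, -233.4173]], dtype=float32))
```

The blue stop is on the left (+y). The measured sizes match the given ones: case 115 x 267 mm, fence 33 x 556 mm. Fence yaw is about 0.051 and case yaw about 0.18. In the fence frame the case has to go about +61 mm in x and +56 mm in y. First I turn the tool to the fence yaw.

```bash
cat >> h.py <<'E'
TH=.0512;F0=np.array([.6755,-.0055])
def f2w(p): c,s=np.cos(TH),np.sin(TH);return F0+np.array([[c,-s],[s,c]])@p
def w2f(p): c,s=np.cos(TH),np.sin(TH);return np.array([[c,s],[-s,c]])@(np.asarray(p)-F0)
def delta(pf,z):
    o=observe();Rt=R.from_rotvec(o["ee_rot"]).as_matrix();t=np.r_[f2w(np.array(pf)),z]
    print("clk",o["clock"],"pos",o["position"],"tool x,y dirs",Rt[:2,0],Rt[:2,1],"tilt",Rt[2],"yaw y-axis",np.arctan2(-Rt[0,1],Rt[1,1]),"force",o["force"])
    print("fence-frame tcp",w2f(o["position"][:2]),"tool delta",Rt.T@(t-o["position"]))
E
python3 -m pendant '[0,0,0,0,0,-0.174,0.0918, 0,0,0,0,0,-0.174,0.0918, 0,0,0,0,0,0,0.0918]'
python3 -c "
from h import *
delta([-.225,.038],.15)"
```

```text
clock: 0.52
position: [0.1835, 0.5973, 0.2374]
ee_rot: [0.077, -3.14, 0.001]
force: [0.2, 0.6, -1.0]
width: 1.0
gripper_force: 0.0
clk 0.525 pos [0.1835 0.5973 0.2374] tool x,y dirs [-0.9988 -0.0489] [-0.0489  0.9988] tilt [ 0.0004 -0.0005 -1.    ] yaw y-axis 0.04893984829506405 force [ 0.2112  0.6343 -0.9677]
fence-frame tcp [-0.4605  0.6272] tool delta [-0.2369 -0.5886  0.0876]
```

```bash
python3 -m pendant '[-0.0225,-0.057,0,0,0,0,0.0918, -0.0225,-0.057,0,0,0,0,0.0918, -0.0225,-0.057,0,0,0,0,0.0918, -0.0225,-0.057,0,0,0,0,0.0918, -0.0225,-0.057,0,0,0,0,0.0918, -0.0225,-0.057,0,0,0,0,0.0918, -0.0225,-0.057,0,0,0,0,0.0918, -0.0225,-0.057,0,0,0,0,0.0918, -0.0225,-0.057,0,0,0,0,0.0918, -0.012,-0.0186,0,0,0,0,0.0918]'
python3 - <<'E'
from h import *
delta([-.225,.038],.023)
cv2.imwrite("pics/w1.png",get_image("wrist")[:,:,::-1])
E
```

```text
clock: 1.78
position: [0.4251, 0.0736, 0.238]
ee_rot: [-0.063, 3.14, -0.0]
force: [-0.2, 0.6, -1.0]
width: 0.998
gripper_force: 0.0
clk 1.775 pos [0.4251 0.0736 0.238 ] tool x,y dirs [-0.9992 -0.04  ] [-0.04    0.9992] tilt [-0.0007 -0.0001 -1.    ] yaw y-axis 0.04002101678470326 force [-0.1997  0.6131 -1.0334]
fence-frame tcp [-0.246   0.0918] tool delta [-0.0215 -0.0536  0.215 ]
```

View pics/w1.png

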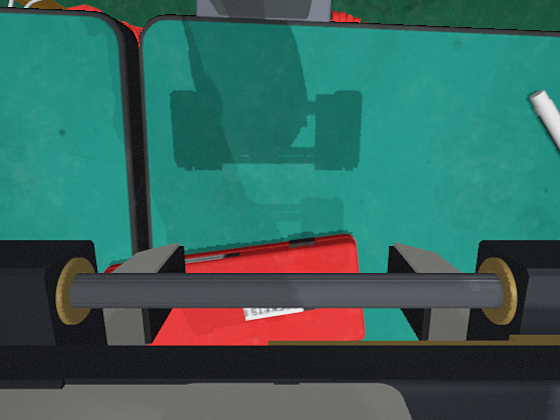

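The wrist view shows the case's near edge, from about (185,258) to (352,237), with bare bench in front of it. I move over and go down in front of the case.

```bash
python3 -m pendant '[-0.0215,-0.0536,0,0,0,-0.011,0.0918, 0,0,0.055,0,0,0,0.0918, 0,0,0.055,0,0,0,0.0918, 0,0,0.055,0,0,0,0.0918, 0,0,0.03,0,0,0,0.0918, 0,0,0.02,0,0,0,0.0918, 0,0,0,0,0,0,0.0918]'
python3 - <<'E'
from h import *
delta([-.19,.038],.022)
E
```

```text
clock: 2.7
position: [0.4474, 0.025, 0.0217]
ee_rot: [0.091, -3.138, 0.001]
force: [-0.4, -0.5, 0.4]
width: 1.0
gripper_force: 0.0
clk 2.7 pos [0.4474 0.025  0.0217] tool x,y dirs [-0.9983 -0.0581] [-0.0581  0.9983] tilt [ 0.0028 -0.0003 -1.    ] yaw y-axis 0.05808514649935138 force [-0.3613 -0.483   0.4205]
fence-frame tcp [-0.2262  0.0421] tool delta [-0.0362 -0.0044 -0.0004]
```

```bash
python3 -m pendant '[-0.01,0,0,0,0,0,0.0918, -0.01,0,0,0,0,0,0.0918, -0.01,0,0,0,0,0,0.0918, -0.008,0,0,0,0,0,0.0918, -0.008,0,0,0,0,0,0.0918, -0.008,0,0,0,0,0,0.0918, -0.008,0,0,0,0,0,0.0918, -0.008,0,0,0,0,0,0.0918, 0,0,0,0,0,0,0.0918]'
python3 - <<'E'
from h import *
delta([-.1265,.038],.022)
c=cam("top");im=get_image("top");cv2.imwrite("pics/t1.png",cv2.resize(im[140:250,180:390,::-1],None,fx=3.8,fy=3.8))
E
```

```text
clock: 3.82
position: [0.5198, 0.0289, 0.0228]
ee_rot: [-0.095, 3.138, -0.0]
force: [-0.7, 0.1, 0.7]
width: 1.0
gripper_force: 0.0
clk 3.825 pos [0.5198 0.0289 0.0228] tool x,y dirs [-0.9982 -0.0607] [-0.0607  0.9982] tilt [-0.0021 -0.0003 -1.    ] yaw y-axis 0.060702569976126955 force [-0.7355  0.1353  0.6917]
fence-frame tcp [-0.1537  0.0424] tool delta [-0.0272 -0.0046  0.0009]
```

View pics/t1.png

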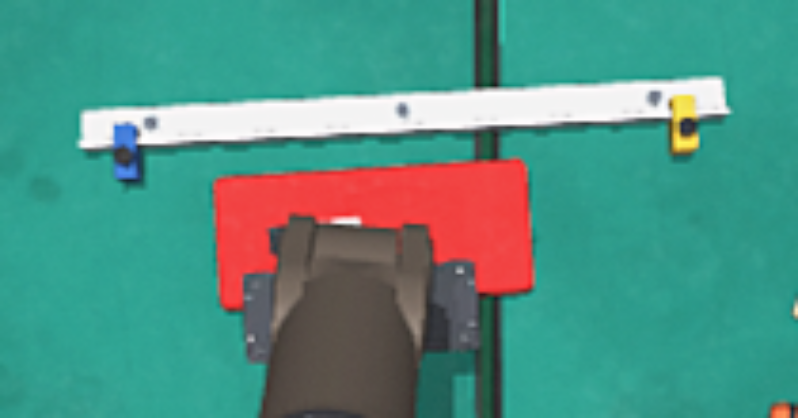

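The crop shows the case now nearly parallel to the fence, with a gap of about 25 mm. I push the rest slowly.

```bash
python3 -m pendant '[-0.006,0,0,0,0,0.009,0.0918, -0.006,0,0,0,0,0,0.0918, -0.005,0,0,0,0,0,0.0918, -0.003,0,0,0,0,0,0.0918, -0.002,0,0,0,0,0,0.0918]'
python3 -m pendant '[-0.002,0,0,0,0,0,0.0918,0,0,0,0,0,0,0.0918]'
python3 -m pendant '[-0.002,0,0,0,0,0,0.0918,0,0,0,0,0,0,0.0918]'
python3 -c "
from h import *
delta([-.1265,.038],.022)"
```

```text
clock: 4.5
position: [0.5401, 0.0303, 0.0227]
ee_rot: [0.082, -3.14, -0.0]
force: [-4.7, 0.1, 3.1]
width: 1.001
gripper_force: 2.1
clock: 4.75
position: [0.5428, 0.0305, 0.0227]
ee_rot: [-0.082, 3.14, -0.0]
force: [-1.4, 0.3, -0.5]
width: 1.002
gripper_force: 0.4
clock: 5.0
position: [0.5445, 0.0306, 0.0227]
ee_rot: [-0.082, 3.14, 0.0]
force: [-2.4, -0.6, -0.2]
width: 0.998
gripper_force: 1.0
clk 5.0 pos [0.5445 0.0306 0.0227] tool x,y dirs [-0.9986 -0.0521] [-0.0521  0.9986] tilt [-0.0003  0.     -1.    ] yaw y-axis 0.052111517623721376 force [-2.3965 -0.5773 -0.2098]
fence-frame tcp [-0.129   0.0427] tool delta [-0.0025 -0.0047  0.0007]
```

```bash
for i in 1 2; do :; done
python3 -m pendant '[-0.0015,0,0,0,0,0,0.0918,0,0,0,0,0,0,0.0918]'
python3 -m pendant '[-0.0015,0,0,0,0,0,0.0918,0,0,0,0,0,0,0.0918]'
python3 -m pendant '[-0.0015,0,0,0,0,0,0.0918,0,0,0,0,0,0,0.0918]'
```

```text
clock: 5.25
position: [0.5461, 0.0307, 0.0227]
ee_rot: [-0.082, 3.14, 0.0]
force: [-2.0, 0.2, 0.1]
width: 0.999
gripper_force: 1.0
clock: 5.5
position: [0.5476, 0.0307, 0.0227]
ee_rot: [-0.082, 3.14, 0.0]
force: [-2.5, 0.1, 0.2]
width: 0.998
gripper_force: 0.9
clock: 5.75
position: [0.5489, 0.0308, 0.0227]
ee_rot: [-0.082, 3.14, 0.0]
force: [-3.4, 0.2, 0.4]
width: 0.998
gripper_force: 1.3
```

```bash
python3 -m pendant '[-0.0015,0,0,0,0,0,0.0918,0,0,0,0,0,0,0.0918]' | grep -E 'pos|force'
python3 -m pendant '[-0.0015,0,0,0,0,0,0.0918,0,0,0,0,0,0,0.0918]' | grep -E 'pos|force'
python3 -m pendant '[-0.0015,0,0,0,0,0,0.0918,0,0,0,0,0,0,0.0918]' | grep -E 'pos|force'
```

```text
position: [0.549, 0.0308, 0.0225]
force: [-7.1, -0.2, 4.1]
gripper_force: 3.5
position: [0.5491, 0.0309, 0.0224]
force: [-10.2, 0.6, 7.9]
gripper_force: 5.6
position: [0.5492, 0.0309, 0.0222]
force: [-15.2, 0.2, 10.6]
gripper_force: 7.6
```

The force rose to 15 N with no further travel, so the far side is on the fence. I back off, lift and look.

```bash
python3 -m pendant '[0.015,0,0,0,0,0,0.0918, 0.02,0,0,0,0,0,0.0918, 0,0,-0.04,0,0,0,0.0918, 0,0,-0.05,0,0,0,0.0918, 0,0,0,0,0,0,0.0918]' | grep -E 'pos|force'
python3 - <<'E'
from h import *
print(observe()["joints"])
c=cam("top");im=get_image("top");r,b=rect(mask(im,(0,150,80),(8,255,255),(195,150,380,250)),c,.032)
print(r);print(np.array([w2f(p/1000) for p in b]))
cv2.imwrite("pics/t2.png",cv2.resize(im[140:250,180:390,::-1],None,fx=3.8,fy=3.8))
delta([-.0585,-.15],.11)
E
```

```text
position: [0.5215, 0.0294, 0.1164]
force: [0.1, 0.2, 0.3]
gripper_force: 0.0
[-0.3971  0.4139  0.3159  1.9905 -0.1841  0.7552  1.6502]
((616.2942504882812, 22.31066131591797), (113.22868347167969, 267.86639404296875), 2.377908706665039)
[[-0.113   0.1653]
 [-0.1156 -0.1026]
 [-0.0024 -0.1037]
 [ 0.0002  0.1642]]
clk 7.175 pos [0.5201 0.0294 0.1146] tool x,y dirs [-0.9986 -0.0523] [-0.0523  0.9986] tilt [-0.0056  0.0007 -1.    ] yaw y-axis 0.0523717742387342 force [-0.6491 -0.3894 -0.5749]
fence-frame tcp [-0.1534  0.0429] tool delta [-0.0946 -0.193   0.005 ]
```

View pics/t2.png

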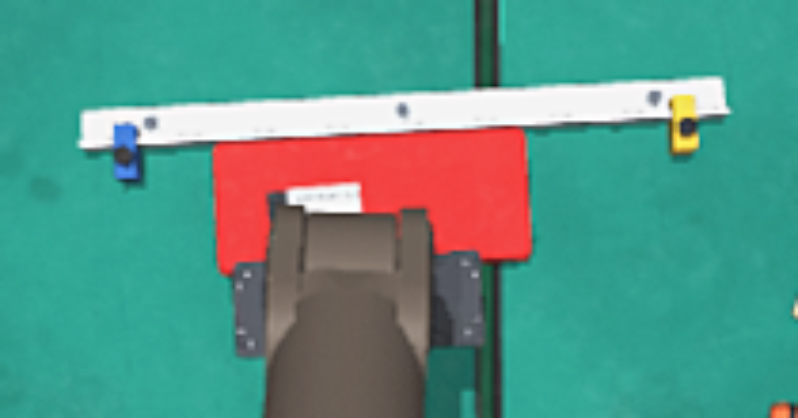

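The crop shows the case flush along the fence, with its right end at about x=530 px and the blue stop 63 mm beyond its left end. I go round to the right end and turn the tool 90°.

```bash
python3 -m pendant '[0,-0.05,0,0,0,0,0.07, -0.015,-0.05,0,0,0,0,0.05, -0.04,-0.045,0,0,0,0,0.05, -0.04,-0.043,0,0,0,-0.1,0.05, 0,0,0,0,0,-0.184,0.05, 0,0,0,0,0,-0.184,0.05, 0,0,0,0,0,-0.184,0.05, 0,0,0,0,0,-0.184,0.05, 0,0,0,0,0,-0.184,0.05, 0,0,0,0,0,-0.184,0.05]' | grep -E 'pos|force'
python3 -m pendant '[0,0,0,0,0,-0.184,0.05, 0,0,0,0,0,-0.182,0.05, 0,0,0,0,0,0,0.05]' | grep -E 'pos|force'
python3 -c "
from h import *
delta([-.0585,-.145],.022);print(observe()['joints'])"
```

```text
position: [0.6215, -0.1521, 0.1098]
force: [-0.8, 0.4, -1.6]
gripper_force: 0.0
position: [0.6185, -0.15, 0.1054]
force: [0.4, 0.2, -0.6]
gripper_force: 0.0
clk 8.8 pos [ 0.6185 -0.15    0.1054] tool x,y dirs [-0.0313 -0.9995] [-0.9994  0.0311] tilt [-0.0079  0.0179 -0.9998] yaw y-axis 1.539649238793075 force [ 0.3884  0.2454 -0.6416]
fence-frame tcp [-0.0643 -0.1414] tool delta [ 0.0037 -0.0076  0.0832]
[ 0.7017  0.7683 -0.8951  1.6153  0.6435  1.0992  2.7414]
```

The turn went the wrong way for joint 7, which is now at its range. I turn back half a turn the other way.

```bash
python3 -m pendant '[0,0,-0.01,0,0,0.184,0.05, 0,0,0,0,0,0.184,0.05, 0,0,0,0,0,0.184,0.05, 0,0,0,0,0,0.184,0.05, 0,0,0,0,0,0.184,0.05, 0,0,0,0,0,0.184,0.05, 0,0,0,0,0,0.184,0.05, 0,0,0,0,0,0.184,0.05]' | grep -E 'pos|force'
python3 -c "
from h import *
delta([-.0585,-.145],.11);print(observe()['joints'])"
```

```text
position: [0.6192, -0.1512, 0.117]
force: [-0.6, -0.6, 0.2]
gripper_force: 0.0
clk 9.8 pos [ 0.6192 -0.1512  0.117 ] tool x,y dirs [-0.9982 -0.0573] [-0.0572  0.9984] tilt [ 0.016   0.0017 -0.9999] yaw y-axis 0.05726332394089275 force [-0.5824 -0.5597  0.2023]
fence-frame tcp [-0.0636 -0.1426] tool delta [-0.0052 -0.0024  0.0069]
[ 0.4998  0.6402 -0.5344  1.6242  0.3709  0.9968  1.4715]
```

```bash
python3 -m pendant '[0,0,0,0,0,0.184,0.05, 0,0,0,0,0,0.184,0.05, 0,0,0,0,0,0.184,0.05, 0,0,0,0,0,0.184,0.05, 0,0,0,0,0,0.184,0.05, 0,0,0,0,0,0.184,0.05, 0,0,0,0,0,0.184,0.05, 0,0,0,0,0,0.184,0.05, 0,0,0,0,0,0.104,0.05, 0,0,0,0,0,0,0.05]' | grep -E 'pos|force'
python3 -c "
from h import *
delta([-.0585,-.145],.022);print(observe()['joints'])"
```

```text
position: [0.6198, -0.1513, 0.1179]
force: [0.6, -0.3, 0.6]
gripper_force: 0.0
clk 11.05 pos [ 0.6198 -0.1513  0.1179] tool x,y dirs [-0.06    0.9982] [0.9981 0.0601] tilt [ 0.0009 -0.0141 -0.9999] yaw y-axis -1.5106978809953608 force [ 0.6078 -0.3022  0.6264]
fence-frame tcp [-0.0631 -0.1427] tool delta [-0.0024  0.006   0.0958]
[ 0.2468  0.5813 -0.1392  1.6483  0.0972  0.9328  0.1312]
```

```bash
python3 -m pendant '[-0.002,0.006,0.03,-0.014,0,0.009,0.05, 0,0,0.03,0,0,0,0.05, 0,0,0.02,0,0,0,0.05, 0,0,0.015,0,0,0,0.05,0,0,0,0,0,0,0.05]' | grep -E 'pos|force'
python3 -m pendant '[0.01,0,0,0,0,0,0.05, 0.01,0,0,0,0,0,0.05, 0.01,0,0,0,0,0,0.05, 0.008,0,0,0,0,0,0.05, 0.008,0,0,0,0,0,0.05, 0.006,0,0,0,0,0,0.05]' | grep -E 'pos|force'
python3 -c "
from h import *
delta([-.0585,.094-.136-.0095],.022)"
```

```text
position: [0.624, -0.1523, 0.0211]
force: [0.2, -0.3, 0.2]
gripper_force: 0.0
position: [0.6218, -0.1002, 0.0222]
force: [0.9, -4.5, 2.8]
gripper_force: 2.1
clk 12.425 pos [ 0.6218 -0.1002  0.0222] tool x,y dirs [-0.0542  0.9985] [0.9985 0.0542] tilt [ 0.002  -0.0028 -1.    ] yaw y-axis -1.5165445419054333 force [ 0.9054 -4.5145  2.8305]
fence-frame tcp [-0.0585 -0.0918] tool delta [0.0403 0.0001 0.0003]
```

```bash
python3 -m pendant '[0.006,0,0,0,0,0,0.05, 0.006,0,0,0,0,0,0.05, 0.006,0,0,0,0,0,0.05, 0.005,0,0,0,0,0,0.05, 0.004,0,0,0,0,0,0.05, 0.003,0,0,0,0,0,0.05, 0.002,0,0,0,0,0,0.05, 0,0,0,0,0,0,0.05]' | grep -E 'pos|force'
python3 -m pendant '[0.002,0,0,0,0,0,0.05,0,0,0,0,0,0,0.05]' | grep -E 'pos|force'
python3 -m pendant '[0.002,0,0,0,0,0,0.05,0,0,0,0,0,0,0.05]' | grep -E 'pos|force'
python3 -c "
from h import *
delta([-.0585,.094-.136-.0095],.022)
c=cam('top');im=get_image('top');cv2.imwrite('pics/t3.png',cv2.resize(im[140:250,180:390,::-1],None,fx=3.8,fy=3.8))"
```

```text
position: [0.6197, -0.0678, 0.0219]
force: [-0.1, -1.5, 0.8]
gripper_force: 0.8
position: [0.6196, -0.0661, 0.022]
force: [0.0, -2.0, 0.6]
gripper_force: 1.0
position: [0.6195, -0.064, 0.022]
force: [-0.4, -1.3, -0.4]
gripper_force: 0.7
clk 13.925 pos [ 0.6195 -0.064   0.022 ] tool x,y dirs [-0.0546  0.9985] [0.9985 0.0546] tilt [ 0.0027 -0.0035 -1.    ] yaw y-axis -1.5161622803095842 force [-0.3598 -1.3084 -0.4367]
fence-frame tcp [-0.0589 -0.0555] tool delta [ 0.004   0.0004 -0.    ]
```

View pics/t3.png

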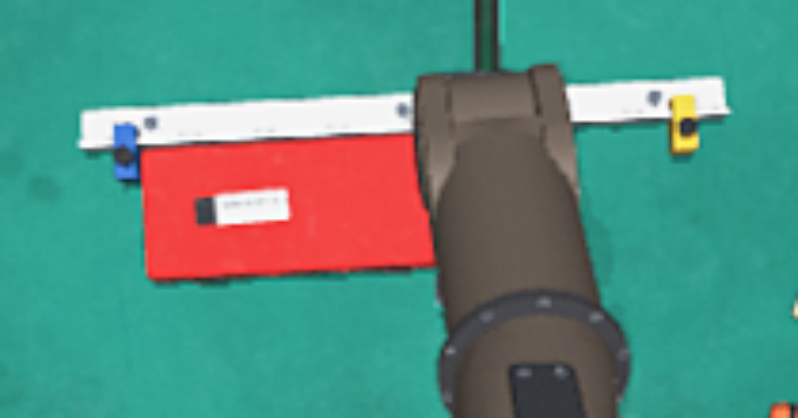

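The crop shows the case along the fence with its left end at x≈143 px, a few mm short of the blue stop's flank at ≈139 px. I carry on in small steps.

```bash
python3 -m pendant '[0.0015,0,0,0,0,0,0.05,0,0,0,0,0,0,0.05]' | grep -E 'pos|force'
python3 -m pendant '[0.0015,0,0,0,0,0,0.05,0,0,0,0,0,0,0.05]' | grep -E 'pos|force'
python3 -m pendant '[0.0015,0,0,0,0,0,0.05,0,0,0,0,0,0,0.05]' | grep -E 'pos|force'
python3 -m pendant '[0.0015,0,0,0,0,0,0.05,0,0,0,0,0,0,0.05]' | grep -E 'pos|force'
```

```text
position: [0.6194, -0.063, 0.022]
force: [-0.3, -2.9, 0.2]
gripper_force: 1.4
position: [0.6192, -0.063, 0.022]
force: [-0.1, -6.9, -0.3]
gripper_force: 3.2
position: [0.619, -0.0629, 0.022]
force: [-1.6, -10.0, 0.3]
gripper_force: 4.9
position: [0.6188, -0.0628, 0.022]
force: [-0.6, -13.9, 0.2]
gripper_force: 6.6
```

The push reached 14 N with no further travel, so the end is on the blue stop. That push acts off-centre from the stop, so I finish with one more square push on the near side. I back off and lift first.

```bash
python3 -m pendant '[-0.012,0,0,0,0,0,0.05, -0.015,0,0,0,0,0,0.05, 0,0,-0.04,0,0,0,0.05, 0,0,-0.05,0,0,0,0.07, 0,0,0,0,0,-0.184,0.0918, 0,0,0,0,0,-0.184,0.0918, 0,0,0,0,0,-0.184,0.0918, 0,0,0,0,0,-0.184,0.0918, 0,0,0,0,0,-0.184,0.0918, 0,0,0,0,0,-0.184,0.0918]' | grep -E 'pos|force'
python3 -m pendant '[0,0,0,0,0,-0.184,0.0918, 0,0,0,0,0,-0.184,0.0918, 0,0,0,0,0,-0.098,0.0918,0,0,0,0,0,0,0.0918]' | grep -E 'pos|force'
python3 -c "
from h import *
delta([-.155,.08],.11);print(observe()['joints'])
c=cam('top');im=get_image('top');r,b=rect(mask(im,(0,150,80),(8,255,255),(195,150,380,250)),c,.032)
print(r);print(np.array([w2f(p/1000) for p in b]))"
```

```text
position: [0.6211, -0.0858, 0.1121]
force: [0.1, 0.1, -0.5]
gripper_force: 0.0
position: [0.6211, -0.0859, 0.112]
force: [-0.1, -0.3, -0.6]
gripper_force: 0.0
clk 16.725 pos [ 0.6211 -0.0859  0.112 ] tool x,y dirs [-0.9986 -0.0524] [-0.0524  0.9986] tilt [ 0.0033  0.0031 -1.    ] yaw y-axis 0.05242048849262546 force [-0.083  -0.2777 -0.5851]
fence-frame tcp [-0.0585 -0.0775] tool delta [0.0963 0.1576 0.0028]
[ 0.4128  0.6275 -0.5455  1.6674  0.3779  0.9575  1.3537]
((609.5738525390625, 85.57687377929688), (114.87266540527344, 265.0759582519531), 3.013749122619629)
[[-0.1188  0.2268]
 [-0.1184 -0.0383]
 [-0.0036 -0.0381]
 [-0.0039  0.2269]]
```

```bash
python3 -m pendant '[0.024,0.039,0,0,0,0,0.0918, 0.024,0.039,0,0,0,0,0.0918, 0.024,0.04,0,0,0,0,0.0918, 0.024,0.04,0,0,0,0,0.0918, 0,0,0.04,0,0,0,0.0918, 0,0,0.03,0,0,0,0.0918, 0,0,0.02,0,0,0,0.0918,0,0,0,0,0,0,0.0918]' | grep -E 'pos|force'
python3 -c "
from h import *
delta([-.1235,.08],.022)"
```

```text
position: [0.5156, 0.0671, 0.0217]
force: [-0.3, -0.1, -0.4]
gripper_force: 0.0
clk 17.775 pos [0.5156 0.0671 0.0217] tool x,y dirs [-0.9986 -0.0521] [-0.0521  0.9986] tilt [ 0.0057  0.002  -1.    ] yaw y-axis 0.05209201951641931 force [-0.3312 -0.0986 -0.4201]
fence-frame tcp [-0.156   0.0807] tool delta [-0.0325 -0.0008 -0.0005]
```

```bash
python3 -m pendant '[-0.008,0,0,0,0,0,0.0918, -0.008,0,0,0,0,0,0.0918, -0.006,0,0,0,0,0,0.0918, -0.004,0,0,0,0,0,0.0918, 0,0,0,0,0,0,0.0918]' | grep -E 'pos|force'
python3 -m pendant '[-0.002,0,0,0,0,0,0.0918,0,0,0,0,0,0,0.0918]' | grep -E 'pos|force'
python3 -m pendant '[-0.002,0,0,0,0,0,0.0918,0,0,0,0,0,0,0.0918]' | grep -E 'pos|force'
python3 -m pendant '[-0.002,0,0,0,0,0,0.0918,0,0,0,0,0,0,0.0918]' | grep -E 'pos|force'
python3 -m pendant '[-0.0015,0,0,0,0,0,0.0918,0,0,0,0,0,0,0.0918]' | grep -E 'pos|force'
python3 -c "
from h import *
delta([-.1235,.08],.022)"
```

```text
position: [0.5427, 0.0687, 0.0227]
force: [-0.4, 0.9, 0.6]
gripper_force: 0.0
position: [0.5444, 0.0688, 0.0226]
force: [0.3, 0.5, 0.5]
gripper_force: 0.0
position: [0.5458, 0.0687, 0.0225]
force: [-2.8, -1.1, 2.5]
gripper_force: 1.5
position: [0.5469, 0.0688, 0.0223]
force: [-6.0, -0.2, 4.6]
gripper_force: 3.3
position: [0.5469, 0.0688, 0.0222]
force: [-10.9, -0.2, 8.1]
gripper_force: 5.7
clk 19.4 pos [0.5469 0.0688 0.0222] tool x,y dirs [-0.9985 -0.0537] [-0.0537  0.9986] tilt [ 0.0085  0.0011 -1.    ] yaw y-axis 0.053677440245465606 force [-10.8804  -0.1508   8.1   ]
fence-frame tcp [-0.1246  0.0807] tool delta [-0.0011 -0.0007  0.0002]
```

Contact is at the same fence-frame position as the first time (-0.1246), at 11 N, so it is flush. I back away and check both contacts.

```bash
python3 -m pendant '[0.012,0,0,0,0,0,0.0918, 0.03,0,0,0,0,0,0.0918, 0,0,-0.04,0,0,0,0.0918, 0,0,-0.06,0,0,0,0.0918, 0,0,-0.06,0,0,0,0.0918, 0.03,-0.03,-0.04,0,0,0,0.0918, 0,0,0,0,0,0,0.0918]' | grep -E 'pos|force'
python3 - <<'E'
from h import *
c=cam('top');im=get_image('top');r,b=rect(mask(im,(0,150,80),(8,255,255),(195,150,380,250)),c,.032)
print(r);print(np.array([w2f(p/1000) for p in b]))
a=cv2.resize(im[155:215,190:350,::-1],(800,300),interpolation=cv2.INTER_CUBIC)
s=get_image('scene');b=cv2.resize(s[160:265,190:350,::-1],(457,300),interpolation=cv2.INTER_CUBIC)
cv2.imwrite('pics/t4.png',np.vstack([a,np.pad(b,((0,0),(0,343),(0,0)))]))
E
```

```text
position: [0.4808, 0.0329, 0.2256]
force: [-0.8, 0.3, 0.0]
gripper_force: 0.0
((611.4453735351562, 84.7197265625), (115.40453338623047, 266.8179016113281), 3.2670021057128906)
[[-0.1178  0.2265]
 [-0.1163 -0.0404]
 [-0.0009 -0.0397]
 [-0.0024  0.2271]]
```

View pics/t4.png

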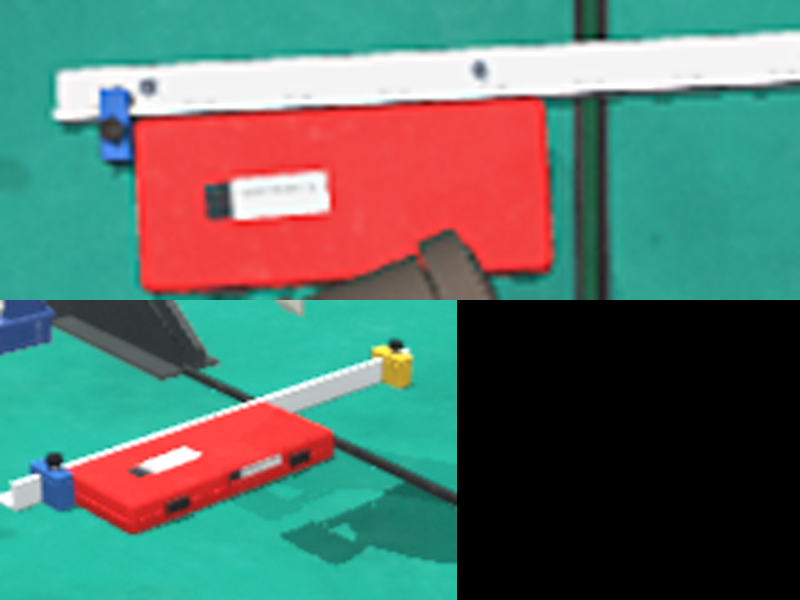

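Both views show the case along the fence with its end at the blue stop, but there may be a hairline gap there (132 to 136 px in the crop). I take a close look with the wrist camera.

```bash
python3 -c "
from h import *
delta([.03,.2],.15)"
```

```text
clk 20.375 pos [0.4805 0.0345 0.2229] tool x,y dirs [-0.9986 -0.0524] [-0.0524  0.9986] tilt [ 0.0014  0.0018 -1.    ] yaw y-axis 0.052449092506366146 force [ 0.0541 -0.5957 -0.5911]
fence-frame tcp [-0.1926  0.0499] tool delta [-0.2229  0.1496  0.0729]
```

```bash
python3 -m pendant '[-0.045,0.03,0,0,0,0,0.0918, -0.045,0.03,0,0,0,0,0.0918, -0.045,0.03,0,0,0,0,0.0918, -0.045,0.03,0,0,0,0,0.0918, -0.043,0.03,0,0,0,0,0.0918, 0,0,0.04,0,0,0,0.0918,0,0,0.03,0,0,0,0.0918,0,0,0,0,0,0,0.0918]' | grep -E 'pos|force'
python3 -c "
from h import *
delta([.03,.2],.15)
cv2.imwrite('pics/w2.png',get_image('wrist')[:,:,::-1])"
```

```text
position: [0.6926, 0.1971, 0.1474]
force: [-0.7, 0.3, 0.8]
gripper_force: 0.0
clk 21.375 pos [0.6926 0.1971 0.1474] tool x,y dirs [-0.9984 -0.0553] [-0.0553  0.9985] tilt [ 0.0103  0.0007 -0.9999] yaw y-axis 0.0553035748734535 force [-0.7476  0.2939  0.8167]
fence-frame tcp [0.0275 0.2015] tool delta [-0.0025 -0.0015 -0.0026]
```

View pics/w2.png

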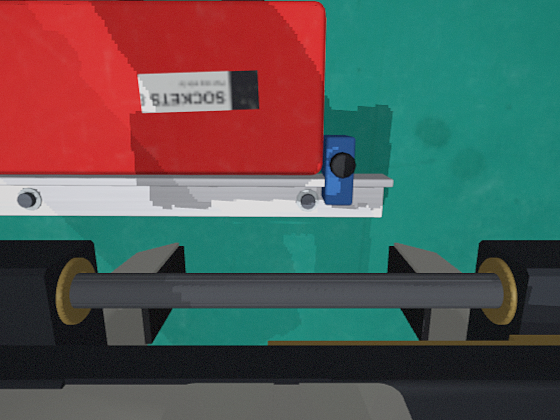

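The wrist view shows the case's end at x≈325 px meeting the blue stop, and its long side at y≈174 px along the fence lip at ≈176. I fit both edges for parallelism.

Run:
```python
from h import *
im=get_image('wrist');h=cv2.cvtColor(im,cv2.COLOR_RGB2HSV)
red=((h[...,0]<8)|(h[...,0]>172))&(h[...,1]>130)&(h[...,2]>60)
U=np.arange(5,315,10);B=[np.where(red[120:200,u])[0].max()+120 for u in U]
W=[np.where((h[165:200,u,1]<70)&(h[165:200,u,2]>110))[0].min()+165 for u in U]
print(B,W)
c=cam("wrist")
for v,z in((B,.030),(W,.030)):
    p=np.array([w2f(q) for q in w(c,np.c_[U,v],z)]);k=np.polyfit(p[:,1],p[:,0],1);print(k,np.polyval(k,[0.0,.22]))
for r in (140,150,160,168): print(r,im[r,316:332].tolist())
cv2.imwrite('pics/w3.png',cv2.resize(im[120:200,240:360,::-1],(780,520),interpolation=cv2.INTER_NEAREST))
```

```text
[np.int64(171), np.int64(171), np.int64(171), np.int64(171), np.int64(171), np.int64(171), np.int64(171), np.int64(171), np.int64(171), np.int64(171), np.int64(171), np.int64(171), np.int64(171), np.int64(171), np.int64(171), np.int64(171), np.int64(171), np.int64(171), np.int64(171), np.int64(171), np.int64(171), np.int64(171), np.int64(171), np.int64(171), np.int64(171), np.int64(171), np.int64(171), np.int64(171), np.int64(171), np.int64(171), np.int64(171)] [np.int64(174), np.int64(174), np.int64(174), np.int64(174), np.int64(175), np.int64(174), np.int64(175), np.int64(174), np.int64(175), np.int64(174), np.int64(175), np.int64(175), np.int64(175), np.int64(173), np.int64(173), np.int64(175), np.int64(175), np.int64(173), np.int64(173), np.int64(173), np.int64(173), np.int64(173), np.int64(173), np.int64(173), np.int64(173), np.int64(173), np.int64(173), np.int64(173), np.int64(173), np.int64(173), np.int64(173)]
[-0.0024  0.0031] [0.0031 0.0025]
[-0.0086  0.0057] [0.0057 0.0038]
140 [[173, 34, 33], [168, 35, 37], [164, 33, 32], [151, 36, 33], [129, 20, 18], [122, 24, 22], [77, 
[... 159 characters left out ...]
 [167, 35, 33], [163, 40, 37], [148, 33, 33], [145, 30, 28], [126, 32, 34], [43, 31, 58], [12, 41, 72], [22, 40, 70], [37, 71, 124], [56, 102, 165], [59, 110, 178], [52, 96, 159], [46, 81, 131], [40, 79, 133], [45, 83, 137]]
160 [[167, 37, 38], [189, 44, 43], [205, 45, 47], [190, 45, 43], [160, 32, 30], [98, 28, 43], [11, 32, 63], [16, 42, 72], [26, 49, 87], [45, 80, 136], [49, 100, 165], [49, 91, 152], [33, 54, 94], [6, 7, 6], [17, 12, 13], [38, 36, 39]]
168 [[167, 31, 37], [170, 31, 33], [114, 60, 50], [17, 77, 77], [14, 59, 74], [14, 36, 70], [17, 36, 65], [23, 42, 72], [33, 63, 104], [45, 87, 144], [53, 101, 162], [58, 106, 172], [61, 111, 181], [53, 95, 159], [26, 45, 80], [22, 22, 16]]
```

View pics/w3.png

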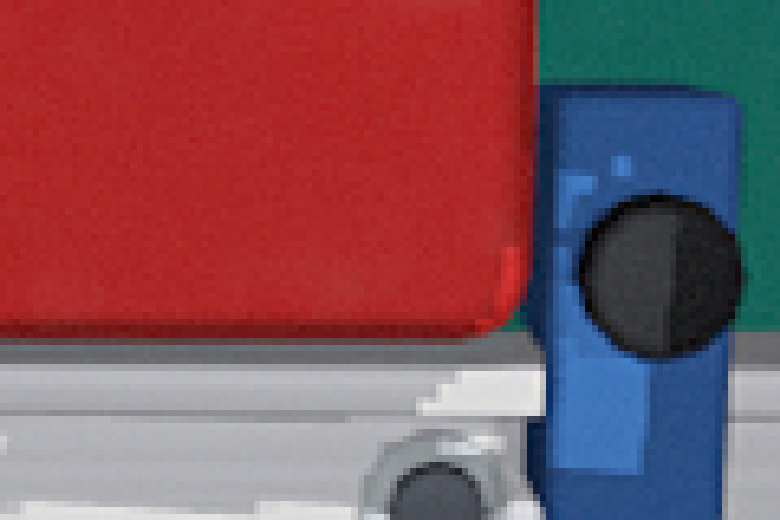

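The close-up shows no bench between the case's end and the blue flank (≈535 px in the crop). The long side is straight and parallel, right against the fence. The robot is clear of everything, so I hand it in.

```bash
python3 -c "
from cell import *
print(sign_off())"
```

```text
the job is handed in; nothing more can be done
None
```

The red case is flush along the fence with its end against the blue stop, checked in a wrist-camera close-up; I handed it in at about 21.5 s with the arm clear, though joint 7 had briefly read 2.7414 against its 2.74 limit during a wrong-way turn.

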